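Raise the counterweighted hold-down arm

TASK

Free the brass rod on the soldering stand with the red crossbar: push that stand's counterweighted hold-down arm up with the fingertips, past its balance point, so that it stays raised by itself against its stop, then draw the hand clear. Push lightly and steadily, without pinching the crossbar or flinging the arm up, and leave the blue stand's arm down, both brass rods lying where they are and the tools and vessels around undisturbed.

Things in the scene. Friction and masses are not known exactly. Their poses are not given: they have to be found in the camera images.
- red_stand: Soldering stand fixed to the worktop. Origin on the worktop; its -x points to the crossbar side (towards the robot, within 0.25 rad), z up. Base plate x -100 to 110, 90 wide, 10 mm high; pale solder pad 60 x 70 mm, top at z 30, centred at x = -50 mm; two grey cheeks, 46 mm over their outsides, 113 mm high, carry the hinge (x = 50, z = 100 mm); brass disc weight 48 mm across behind it
- red_beam (a joint): swing of the red stand's hold-down arm, rad: 0 lowered (arm rises 20 degrees from hinge to crossbar), grows as the crossbar goes up and over towards the hinge side; stop at 1.25, just past upright. Balance near 0.68: below it falls back, above it it swings on by itself, damped, to the stop and stays. Raising takes 1 to 3 N at the crossbar
- red_bar (a point): middle of the red crossbar: round, 14 mm thick, 110 mm long, parallel to the stand's y, at the end of the arm (a bar 12 mm square), 170 mm from the hinge; 158 mm above the worktop when lowered, about 270 mm raised. Free space before and below it; a thin pressing foot hangs from the arm 100 mm from the hinge, to a few mm above the rod
- red_hinge (a point): middle of the hinge axis of the red stand's arm, 100 mm above the worktop; the axis is parallel to the stand's y axis
- red_rod: loose brass rod 9 x 48 x 8 mm on the red stand's solder pad, under the pressing foot; origin under its middle, 48 mm along its y
- blue_stand: the same stand with a blue crossbar; its axes and sizes as for the red one; to be left alone
- blue_beam (a joint): swing of the blue stand's hold-down arm, rad; 0 = lowered; to be left so
- blue_rod: loose brass rod, the same, on the blue stand's solder pad
- half_round_file: bystander: file with a wooden handle, 21 x 250 x 21 mm, loose; origin under the middle
- pot: bystander: small loose pot with a clear top, 41 mm across, 22 mm high; origin under the middle
- ring_clamp: bystander: wooden ring clamp 22 x 120 x 22 mm lying loose on the worktop; origin under the middle
- lidded_jar: bystander: loose glass jar with a dark screw lid, 99 mm across, 78 mm high; origin under the middle

How it is judged:
By the outcome, as a careful person would: the job done as asked, in the order asked, and still so for the second after the job is handed in, with the robot touching nothing.
It also fails if it takes over 40 s, if anything falls off the work surface, if the arm or the gripper's body presses on something with over 40 N, if the wrist force passes 120 N, or if a joint passes its speed limit or range.

ROBOT

A 6-joint arm with a two-finger parallel gripper is mounted at the origin on a cart in front of the work surface, level with it; the furniture and walls round the work are solid. World frame = base frame: x ahead of the robot, y to its left, z up, the work surface at z = 0. Lengths are in mm, angles in rad, forces in N, time in s.
With the tool pointing down it reaches from about 325 to 925 mm from the base axis. Payload 3.1 kg.
Tool frame: the origin (TCP) lies midway between the tips of the shut fingers; the grasp point (between the pads) lies 19 mm behind it; z points along the fingers, y is the direction in which the jaws open and shut (so a half turn about z gives the same grasp; the last joint's range is limited). The gripper opens to 85 mm and grips with 20 to 120 N. Pads are 22 mm wide; open, the fingers measure 114 mm over their backs; the gripper's body (76 mm by 85 mm) begins 54 mm behind the grasp point. The pads swing forward as they close: fully open they stand 13 mm farther back than shut.
Start: joints at [1.126, 0.217, 1.613, -0, 1.311, -0.112], TCP at [204.163, 590.725, 231.3] pointing down, gripper open.
Joint ranges: [-2.75, 2.75], [-0.78, 2.1], [0.31, 2.55], [-1.13, 4.27], [0.13, 2.63], [-2.58, 2.58]. Speed limits (rad/s): [2.79, 2.79, 3.14, 3.14, 3.14, 3.14].

INTERFACE

Orientations are given as [roll, pitch, yaw] about the fixed x, y, z axes, in that order (R = Rz(yaw) Ry(pitch) Rx(roll)).
In Python, from station import robot gives the robot as it stands. The module is installed in compiled form; this text tells all that it offers. Calls block until the motion is done:
- robot.reach(position, orientation): joint-space move of the TCP to a pose.
- robot.move_l(position, frame=None, vel=150, stop_force=None): straight line of the TCP; frame=None keeps the orientation; vel is the mean speed in mm/s. With stop_force (N) it stops when the force on the tool has changed by that much, and returns True; else False.
- robot.goto_joints(angles): joint-space move.
- robot.set_gripper(opening, grasp_force=None): opening from 0.0 (shut) to 1.0 (fully open); grasp_force is the grip in N (None keeps the last); returns when the fingers have stopped.
- robot.pause(seconds).
- robot.inverse_kinematics(position, orientation): joint angles nearest the present ones, or None.
- robot.sense(): the state.
- robot.grab_frame(name): name is "scene" or "top"; returns a dict with "image" (400x640x3 uint8, blue, green, red), "fov_y" (degrees; the focal length in pixels is half the picture's height over the tangent of half this angle, whatever the lens; pixels are square), "cx", "cy" (the principal point, pixels), "rvec" (rotation vector, rad) and "tvec" (3), from world to camera coordinates, as OpenCV has them. Camera axes: x right, y down, z forward; pixel columns grow to the right and rows downward; lengths in mm; the calibration is good to about 2 mm. A picture is of the moment at which its call begins. There is no depth.
A pose or a line that the arm cannot do raises robot.MotionError and nothing moves.
- robot.finish_job(): hands the job in, once; it reports no verdict.
The state is a dict: "t": time; "joints": joint angles; "dq": joint speeds; "effort": joint torques, N m; "eef_pos": TCP position; "eef_rot": TCP orientation; "contact_force": force on the tool from outside, world axes, zero at the start; "wrist_torque": the same for the moment, N m; "gripper_width": opening from 0.0 (shut) to 1.0 (fully open).
Only numpy, scipy, OpenCV 4.12 (cv2) and the standard library are available. Lean on these libraries where they do the work, as an engineer would, in place of code of your own. Each camera call takes 0.05 s, during which the arm holds its last target.

## Working session

There is one attempt and no reset: what is moved stays moved. The work goes in short steps, each a Python script; the robot and the scene stay as the last script left them, time stands still between calls to the robot, and variables do not carry over. Pictures are saved under pics/ and viewed, and the job is handed in when it is done.

```bash
mkdir -p pics; python3 - <<'E'
from station import robot
import cv2,pickle
d={}
for n in("scene","top"):
    f=robot.grab_frame(n); d[n]=f; cv2.imwrite(f"pics/{n}0.png",f["image"]); print(n,f["fov_y"],f["cx"],f["cy"],f["rvec"],f["tvec"])
pickle.dump(d,open("f0.pkl","wb"))
s=robot.sense();print(s)
E
```

```text
scene 45.81411848191428 312.60583802338795 193.42646937082012 [ 0.57781804 -2.5446402   1.31860302] [ 437.92858614  246.05945086 1683.73524147]
top 46.76904713321015 309.833577594344 198.6775559129472 [ 2.21373789 -2.18482432  0.04710404] [ -29.95869487  516.28030764 1621.6699764 ]
{'t': 0.1, 'joints': array([ 1.12582079e+00,  2.17711100e-01,  1.61482741e+00, -8.45086851e-06,
        1.31129432e+00, -1.12237642e-01]), 'dq': array([ 0.00017694, -0.00188548, -0.0013039 ,  0.0009706 ,  0.00044593,
       -0.00102999]), 'effort': array([-7.33886700e-04, -3.98072469e+01, -3.04971027e+01, -1.57919653e-04,
        4.21843113e-03, -3.30441509e-06]), 'eef_pos': array([203.82012683, 590.02963593, 230.05069955]), 'eef_rot': array([-3.13936566e+00, -2.42792484e-04,  2.80885666e+00]), 'contact_force': array([-0.37671878, -1.24455691, -0.16338286]), 'wrist_torque': array([ 0.03993098,  0.00820819, -0.01426516]), 'gripper_width': 0.9966067329175561}
```

View pics/scene0.png

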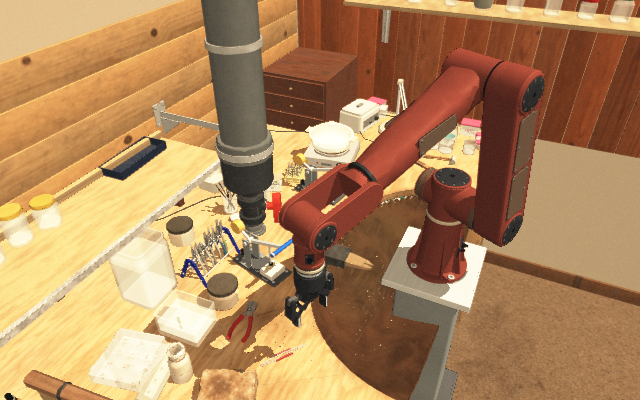

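View pics/top0.png

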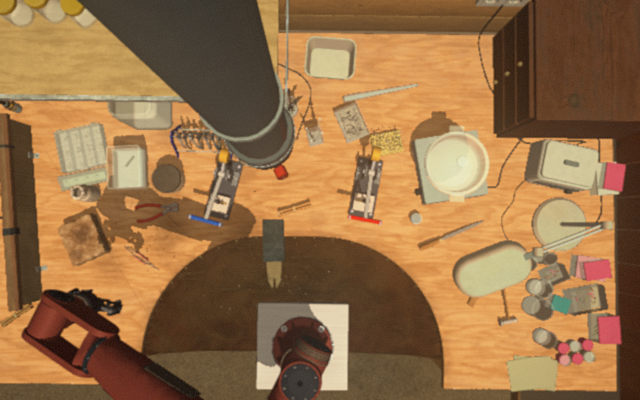

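```bash
python3 - <<'E'
import cv2
a=cv2.imread("pics/top0.png")[110:250,260:500]; cv2.imwrite("pics/topz.png",cv2.resize(a,None,fx=3.3,fy=3.3,interpolation=cv2.INTER_CUBIC))
a=cv2.imread("pics/scene0.png")[90:290,180:440]; cv2.imwrite("pics/scz.png",cv2.resize(a,None,fx=3,fy=3,interpolation=cv2.INTER_CUBIC))
E
cat > h.py <<'E'
import numpy as np,cv2,pickle
def cam(f):
    R=cv2.Rodrigues(np.array(f["rvec"],float))[0];t=np.array(f["tvec"],float)
    fl=200/np.tan(np.radians(f["fov_y"]/2))
    K=np.array([[fl,0,f["cx"]],[0,fl,f["cy"]],[0,0,1]])
    return R,t,K
def ray(f,u,v,z):
    R,t,K=cam(f); d=R.T@np.linalg.inv(K)@[u,v,1]; c=-R.T@t
    return c+d*(z-c[2])/d[2]
def proj(f,P):
    R,t,K=cam(f); return cv2.projectPoints(np.atleast_2d(np.array(P,float)),R,t,K,None)[0].reshape(-1,2)
E
```

```text
(no output)
```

View pics/topz.png

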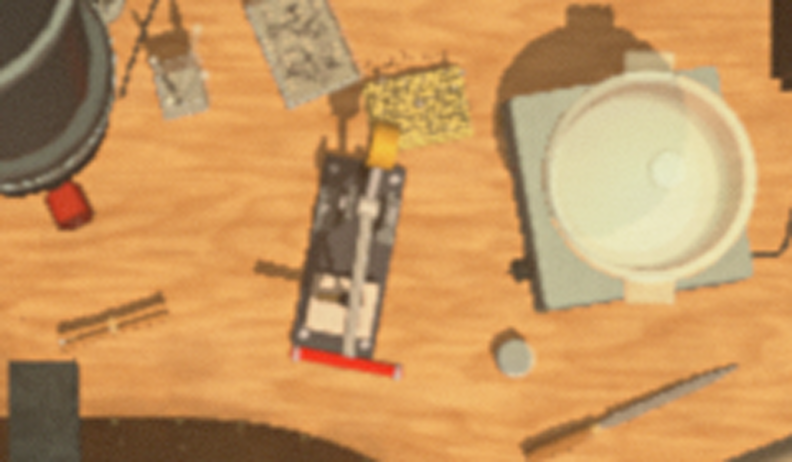

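View pics/scz.png

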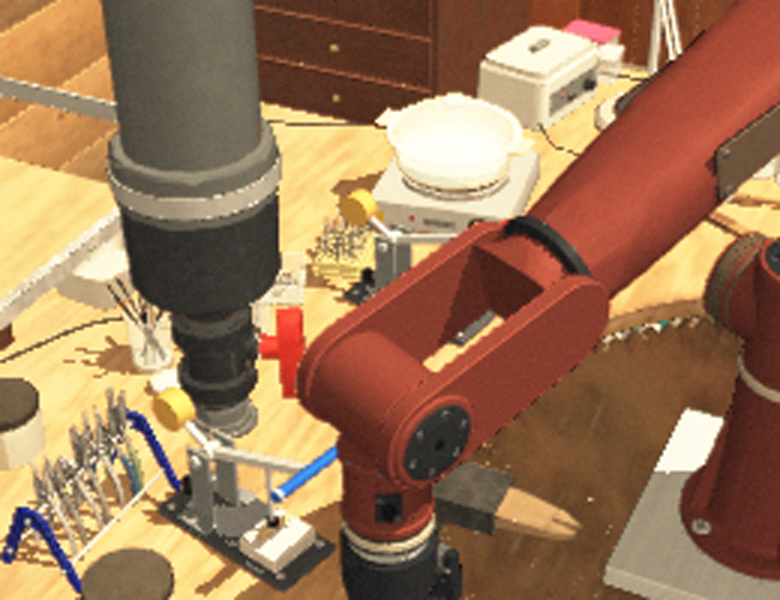

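```bash
python3 - <<'E'
from h import *
f=pickle.load(open("f0.pkl","rb"))["top"]
g=lambda x,y,z:ray(f,260+(x+.5)/3.3-.5,110+(y+.5)/3.3-.5,z)
a=g(294,353,160);b=g(400,371,160);m=(a+b)/2;print(a,b,np.linalg.norm(a-b),m)
d=b-a; print("yaw stand: y axis dir",np.degrees(np.arctan2(-d[0] if 0 else (a-b)[1],(a-b)[0])))
# baseplate corners
for n,p in dict(bl=(291,347),tl=(327,153),tr=(405,170),br=(372,360)).items(): print(n,g(*p,10))
print("hinge",g(368,208,108),"disc",g(383,145,120))
print("nozzle red", ray(f,281,172,200), "pot",g(513,356,22),"cam",-cam(f)[0].T@cam(f)[1])
yaw=np.arctan2((a-b)[1],(a-b)[0])-np.pi/2
print("yaw",yaw)
x=np.array([np.cos(yaw),np.sin(yaw)]); 
print("bar->hinge",m[:2]+x*170*np.cos(np.radians(20)))
E
```

```text
[ 454.30369304 -148.64245295  160.        ] [ 438.20841375 -251.62364365  160.        ] 104.23139475818247 [ 446.2560534 -200.1330483  160.       ]
yaw stand: y axis dir 81.11691410631516
bl [ 461.5107905  -157.94973497   10.        ]
tl [ 670.41208633 -194.6405788    10.        ]
tr [ 653.15879715 -278.58596835   10.        ]
br [ 448.76627051 -244.6260289    10.        ]
hinge [ 601.72928334 -226.25066251  108.        ] disc [ 664.088182   -239.24002638  120.        ]
nozzle red [590.82728535  68.01998776 200.        ] pot [ 454.95182382 -392.53106005   22.        ] cam [ 445.99573296  -24.36351955 1642.48306442]
yaw -0.15503909658226345
bar->hinge [ 604.08770368 -224.80109181]
```

```bash
cat >> h.py <<'E'
def tri(fs,ps):
    A=[];b=[]
    for f,p in zip(fs,ps):
        R,t,K=cam(f);c=-R.T@t;d=R.T@np.linalg.inv(K)@[*p,1];d/=np.linalg.norm(d)
        P=np.eye(3)-np.outer(d,d);A.append(P);b.append(P@c)
    x=np.linalg.solve(sum(A),sum(b));return x
E
python3 - <<'E'
from h import *
from station import robot
D=pickle.load(open("f0.pkl","rb"));T=D["top"];S=D["scene"]
x=tri([S,T],[(277,207),(281,172)]);print("knob",x,proj(S,x),proj(T,x))
x=tri([S,T],[(247,185),(262,140)]);print("rim",x,proj(S,x),proj(T,x))
q0=robot.sense()["joints"]
def IK(p,o):
    q=robot.inverse_kinematics(p,o);print(np.round(p),np.round(o,2),None if q is None else np.round(q,2));return q
from scipy.spatial.transform import Rotation as Ro
yaw=-.165
for tilt in (30,45,60):
  # tool z = forward, down by tilt deg ; y = stand -y/+y
  th=np.radians(tilt);c,s=np.cos(yaw),np.sin(yaw)
  z=np.array([np.cos(th)*c,np.cos(th)*s,-np.sin(th)])
  for sg in(1,-1):
    y=sg*np.array([-s,c,0]);xx=np.cross(y,z)
    o=Ro.from_matrix(np.c_[xx,y,z]).as_euler('xyz')
    for p in ([380,-190,130],[450,-200,140],[550,-215,250],[350,-190,300]): IK(p,o)
IK([330,230,330],[np.pi,0,2.0])
E
```

```text
knob [599.71601967  73.74424893 107.34756325] [[276.87794977 206.99070183]] [[281.06096811 172.1246829 ]]
rim [687.65268329 127.31136132 215.38458433] [[246.82717011 184.97748546]] [[262.09467126 140.18097608]]
[ 380 -190  130] [3.14 1.05 2.98] None
[ 450 -200  140] [3.14 1.05 2.98] None
[ 550 -215  250] [3.14 1.05 2.98] None
[ 350 -190  300] [3.14 1.05 2.98] None
[ 380 -190  130] [ 3.14 -1.05 -0.17] None
[ 450 -200  140] [ 3.14 -1.05 -0.17] None
[ 550 -215  250] [ 3.14 -1.05 -0.17] [-0.74 -0.28  2.37  1.41  0.5  -0.13]
[ 350 -190  300] [ 3.14 -1.05 -0.17] None
[ 380 -190  130] [3.14 0.79 2.98] None
[ 450 -200  140] [3.14 0.79 2.98] None
[ 550 -215  250] [3.14 0.79 2.98] [-0.67 -0.26  2.22  0.69  0.57 -2.55]
[ 350 -190  300] [3.14 0.79 2.98] None
[ 380 -190  130] [ 3.14 -0.79 -0.17] None
[ 450 -200  140] [ 3.14 -0.79 -0.17] [-0.85 -0.31  2.5   1.04  0.55  0.08]
[ 550 -215  250] [ 3.14 -0.79 -0.17] [-0.67 -0.26  2.22  0.69  0.57  0.59]
[ 350 -190  300] [ 3.14 -0.79 -0.17] None
[ 380 -190  130] [3.14 0.52 2.98] None
[ 450 -200  140] [3.14 0.52 2.98] [-0.73 -0.25  2.34  0.46  0.65 -2.45]
[ 550 -215  250] [3.14 0.52 2.98] [-0.6  -0.17  2.05  0.3   0.8  -2.17]
[ 350 -190  300] [3.14 0.52 2.98] [-0.96 -0.74  2.32  0.39  1.21 -2.44]
[ 380 -190  130] [ 3.14 -0.52 -0.17] [-0.87 -0.44  2.49  0.5   0.74  0.55]
[ 450 -200  140] [ 3.14 -0.52 -0.17] [-0.73 -0.25  2.34  0.46  0.65  0.69]
[ 550 -215  250] [ 3.14 -0.52 -0.17] [-0.6  -0.17  2.05  0.3   0.8   0.97]
[ 350 -190  300] [ 3.14 -0.52 -0.17] [-0.96 -0.74  2.32  0.39  1.21  0.7 ]
[330 230 330] [3.14 0.   2.  ] [ 0.43 -0.36  1.97 -0.    1.53  0.  ]
```

```bash
cat >> h.py <<'E'
from scipy.spatial.transform import Rotation as Ro
yawS=-.165; M0=np.array([446.3,-200.1]); 
XS=np.array([np.cos(yawS),np.sin(yawS),0]); YS=np.array([-XS[1],XS[0],0]); Z=np.array([0,0,1.])
H=np.array([*(M0+XS[:2]*170*np.cos(np.radians(20))),100.])
def bar(q): e=np.radians(20)+q; return H-XS*170*np.cos(e)+Z*170*np.sin(e)
def orient(tilt,yaw):
    th=np.radians(tilt);c,s=np.cos(yaw),np.sin(yaw)
    z=np.array([np.cos(th)*c,np.cos(th)*s,-np.sin(th)]);y=-np.array([-s,c,0]);x=np.cross(y,z)
    return Ro.from_matrix(np.c_[x,y,z])
def tool(q,tilt,yaw,back=15,off=19,):
    """TCP such that the bar centre rests on the upper-forward finger face"""
    R=orient(tilt,yaw);m=R.as_matrix();n=m[:,0]; 
    if n[2]<0:n=-n
    return bar(q)+back*m[:,2]-off*n, R.as_euler('xyz')
E
python3 - <<'E'
from h import *
from station import robot
for yaw in(-.42,-.5,-.3):
 for tilt in(30,40,50):
  r=[]
  for q,off in((0,70),(0,40),(0,19),(.5,19),(1,19),(1,80)):
    p,o=tool(q,tilt,yaw,off=off); k=robot.inverse_kinematics(p,o); r.append(k)
  print(yaw,tilt,[None if k is None else np.round(k,2).tolist() for k in r])
print(tool(0,40,-.42),H)
E
```

```text
-0.42 30 [None, None, None, [-0.64, -0.36, 2.53, 1.88, 0.2, -0.43], None, [-0.55, -0.18, 2.44, 2.53, 0.19, -1.03]]
-0.42 40 [None, None, None, [-0.62, -0.38, 2.44, 0.61, 0.26, 0.85], [-0.53, -0.24, 2.26, 0.32, 0.26, 1.19], [-0.54, -0.26, 2.38, 0.54, 0.18, 0.96]]
-0.42 50 [None, [-0.68, -0.37, 2.54, 0.53, 0.34, 0.86], [-0.67, -0.35, 2.49, 0.47, 0.35, 0.93], [-0.6, -0.35, 2.34, 0.25, 0.47, 1.21], [-0.52, -0.21, 2.16, 0.13, 0.5, 1.38], [-0.53, -0.27, 2.29, 0.17, 0.44, 1.33]]
-0.5 30 [None, None, None, None, None, [-0.47, -0.17, 2.43, 3.29, 0.16, -1.7]]
-0.5 40 [None, None, None, [-0.55, -0.38, 2.44, 0.2, 0.21, 1.34], [-0.48, -0.23, 2.25, -0.07, 0.25, 1.66], [-0.47, -0.25, 2.37, -0.14, 0.15, 1.72]]
-0.5 50 [None, [-0.62, -0.36, 2.53, 0.27, 0.29, 1.22], [-0.61, -0.35, 2.49, 0.24, 0.31, 1.26], [-0.55, -0.35, 2.34, 0.07, 0.45, 1.47], [-0.48, -0.2, 2.15, -0.03, 0.49, 1.61], [-0.48, -0.26, 2.28, -0.04, 0.42, 1.62]]
-0.3 30 [None, None, None, [-0.75, -0.36, 2.52, 1.64, 0.38, -0.31], [-0.62, -0.23, 2.35, 1.58, 0.28, -0.17], [-0.66, -0.18, 2.44, 1.97, 0.33, -0.6]]
-0.3 40 [None, None, None, [-0.71, -0.38, 2.44, 0.92, 0.39, 0.42], [-0.6, -0.24, 2.26, 0.72, 0.35, 0.68], [-0.64, -0.26, 2.38, 0.98, 0.31, 0.39]]
-0.3 50 [None, [-0.77, -0.36, 2.53, 0.76, 0.44, 0.49], [-0.75, -0.34, 2.49, 0.7, 0.44, 0.56], [-0.67, -0.35, 2.34, 0.47, 0.53, 0.87], [-0.58, -0.21, 2.16, 0.35, 0.54, 1.05], [-0.61, -0.27, 2.29, 0.43, 0.49, 0.94]]
(array([ 445.64047774, -199.80547547,  133.9467658 ]), array([ 3.14159265, -0.87266463, -0.42      ])) [ 603.87810842 -226.33893957  100.        ]
```

```bash
python3 - <<'E'
from h import *
from station import robot
R=robot
R.reach([135,385,320],[np.pi,0,2.809])
R.set_gripper(0.5)
yaw=-.3
o=orient(90,yaw).as_euler('xyz')
print(o,R.inverse_kinematics([365,-175,320],o))
R.reach([365,-175,320],o)
s=R.sense();print(s["t"],s["eef_pos"],s["joints"],s["contact_force"],s["gripper_width"])
for q,off in((0,60),(0,40),(0,18),(.3,18),(.6,18),(.9,18),(.9,60)):
  for t in(50,55,60):
    p,oo=tool(q,t,yaw,20,off);k=R.inverse_kinematics(p,oo);print(q,off,t,p.round(),None if k is None else k.round(2))
f=R.grab_frame("top");cv2.imwrite("pics/t1.png",f["image"])
f2=R.grab_frame("scene");cv2.imwrite("pics/s1.png",f2["image"])
pickle.dump({"top":f,"scene":f2},open("f1.pkl","wb"))
z=np.hstack([cv2.resize(f["image"][90:310,280:480],None,fx=2,fy=2),cv2.resize(f2["image"][60:280,200:400],None,fx=2,fy=2)]);cv2.imwrite("pics/b1.png",z)
E
```

```text
[ 3.14159265  0.         -0.3       ] [-6.20880066e-01 -3.45290992e-01  1.98122981e+00 -4.44089210e-16
  1.50565384e+00  1.24991626e+00]
3.6917 [ 365.22923266 -174.39826489  319.99966678] [-6.19574557e-01 -3.45445367e-01  1.98134183e+00  3.37180621e-04
  1.50572859e+00  1.24976461e+00] [ 0.32476818  0.18149916 -0.37458157] 0.5018855309609781
0 60 50 [ 415. -190.  104.] None
0 60 55 [ 410. -189.  107.] [-0.77 -0.35  2.52  0.59  0.49  0.65]
0 60 60 [ 406. -188.  111.] [-0.74 -0.34  2.47  0.41  0.57  0.84]
0 40 50 [ 429. -195.  117.] [-0.77 -0.34  2.52  0.78  0.42  0.46]
0 40 55 [ 426. -194.  119.] [-0.74 -0.33  2.48  0.55  0.49  0.71]
0 40 60 [ 423. -193.  121.] [-0.71 -0.31  2.43  0.38  0.57  0.88]
0 18 50 [ 445. -200.  131.] [-0.74 -0.32  2.48  0.72  0.43  0.55]
0 18 55 [ 443. -199.  131.] [-0.72 -0.3   2.43  0.51  0.5   0.77]
0 18 60 [ 441. -198.  132.] [-0.69 -0.28  2.38  0.36  0.58  0.93]
0.3 18 50 [ 469. -204.  176.] [-0.7  -0.35  2.4   0.55  0.5   0.76]
0.3 18 55 [ 467. -203.  176.] [-0.68 -0.33  2.35  0.4   0.58  0.92]
0.3 18 60 [ 465. -202.  176.] [-0.66 -0.29  2.3   0.29  0.66  1.03]
0.6 18 50 [ 505. -210.  211.] [-0.65 -0.31  2.3   0.45  0.53  0.91]
0.6 18 55 [ 503. -209.  211.] [-0.63 -0.28  2.25  0.32  0.62  1.03]
0.6 18 60 [ 501. -208.  212.] [-0.61 -0.25  2.19  0.24  0.71  1.12]
0.9 18 50 [ 550. -217.  234.] [-0.59 -0.23  2.19  0.37  0.53  1.02]
0.9 18 55 [ 548. -217.  235.] [-0.58 -0.2   2.13  0.27  0.63  1.12]
0.9 18 60 [ 546. -216.  235.] [-0.57 -0.17  2.08  0.2   0.73  1.19]
0.9 60 50 [ 519. -208.  207.] [-0.62 -0.27  2.28  0.43  0.5   0.94]
0.9 60 55 [ 515. -206.  210.] [-0.6  -0.26  2.23  0.31  0.6   1.06]
0.9 60 60 [ 511. -205.  214.] [-0.59 -0.23  2.17  0.22  0.71  1.15]
```

View pics/b1.png

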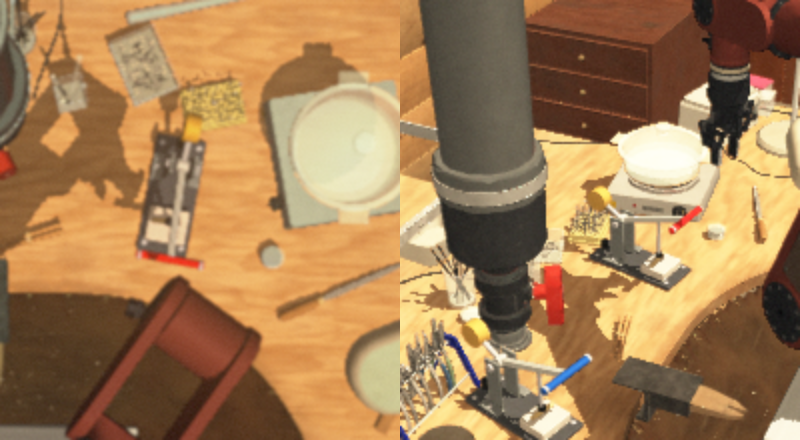

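```bash
python3 - <<'E'
from h import *
D=pickle.load(open("f1.pkl","rb"))
for n,r in(("scene",(290,130,100)),("top",(330,120,100))):
    f=D[n];im=f["image"].copy();x0,y0,w=r
    b=bar(0);P=[b+55*YS,b-55*YS,b,H,H+23*YS,H-23*YS]
    P+=[H-XS*50-Z*100+XS*a+YS*c+Z*10 for a,c in((-100,45),(-100,-45),(110,45),(110,-45))]
    z=cv2.resize(im[y0:y0+w,x0:x0+w+20],None,fx=4,fy=4,interpolation=cv2.INTER_CUBIC)
    for p in proj(f,P):
        cv2.circle(z,tuple(int(v) for v in ((p-[x0,y0])*4+2)),3,(0,255,0),-1)
    cv2.imwrite(f"pics/o_{n}.png",z)
a=cv2.imread("pics/o_scene.png");b=cv2.imread("pics/o_top.png");cv2.imwrite("pics/o.png",np.hstack([a,b])[:, :960] if 0 else cv2.resize(np.hstack([a,b]),(800,333)))
E
```

```text
(no output)
```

View pics/o.png

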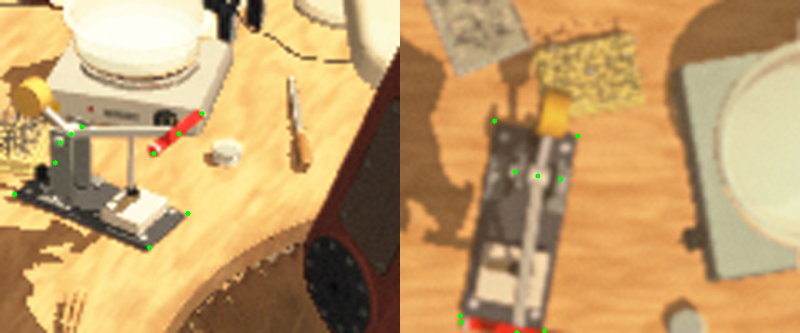

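```bash
python3 - <<'E'
from h import *
from station import robot as R
yaw=-.3
o=orient(90,yaw).as_euler('xyz')
R.move_l([370,-176,120],vel=120)
p,oo=tool(0,55,yaw,20,60); R.move_l(p,oo,vel=60)
p,oo=tool(0,55,yaw,20,32); R.move_l(p,oo,vel=60)
s=R.sense();print(s["t"],s["eef_pos"],p,s["joints"].round(2),s["contact_force"])
f=R.grab_frame("top");f2=R.grab_frame("scene")
z=np.hstack([cv2.resize(f["image"][120:270,310:460],None,fx=2.6,fy=2.6),cv2.resize(f2["image"][90:240,270:420],None,fx=2.6,fy=2.6)]);cv2.imwrite("pics/b2.png",z)
E
```

```text
7.45 [ 432.24190337 -195.50323427  123.26214605] [ 432.21706316 -195.74363713  123.40593752] [-0.73 -0.32  2.46  0.53  0.49  0.73] [-0.43376719  0.00182503  0.48544821]
```

View pics/b2.png

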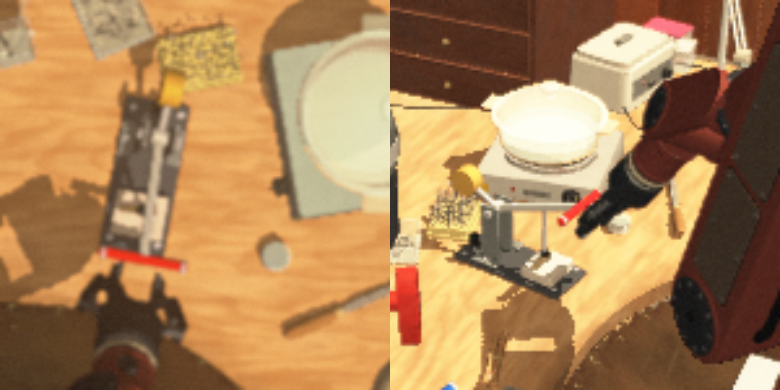

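```bash
python3 - <<'E'
from h import *
from station import robot as R
s=R.sense();m=Ro.from_euler('xyz',s["eef_rot"]).as_matrix();p=s["eef_pos"]
f=R.grab_frame("top");f2=R.grab_frame("scene");o=[]
for g,(x0,y0) in((f,(335,185)),(f2,(320,140))):
    z=cv2.resize(g["image"][y0:y0+65,x0:x0+65],None,fx=6,fy=6,interpolation=cv2.INTER_CUBIC)
    b=bar(0)
    for c,P in(((0,255,0),[b,b+55*YS,b-55*YS]),((255,0,255),[p,p+21*m[:,1],p-21*m[:,1],p-70*m[:,2]])):
        for u in proj(g,P): cv2.circle(z,tuple(int(v) for v in (u-[x0,y0])*6+3),3,c,-1)
    o.append(z)
cv2.imwrite("pics/b3.png",np.hstack(o))
E
```

```text
(no output)
```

View pics/b3.png

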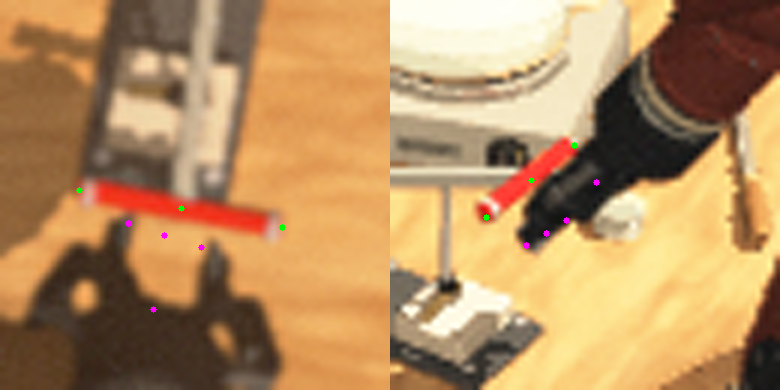

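```bash
python3 - <<'E'
from h import *
from station import robot as R
yaw=-.3
s0=R.sense()["contact_force"]
for q,off in((0,22),(0,18),(.1,18),(.2,18),(.3,18)):
    p,oo=tool(q,55,yaw,20,off); r=R.move_l(p,oo,vel=40,stop_force=12)
    s=R.sense();print(q,off,r,s["t"],(s["contact_force"]-s0).round(2),(s["eef_pos"]-p).round(1))
    if r: break
f=R.grab_frame("top");f2=R.grab_frame("scene")
z=np.hstack([cv2.resize(f["image"][120:270,310:460],None,fx=2.6,fy=2.6),cv2.resize(f2["image"][90:240,270:420],None,fx=2.6,fy=2.6)]);cv2.imwrite("pics/b4.png",z)
E
```

```text
0 22 False 8.05 [ 0.86 -0.32 -0.67] [ 0.4 -0.2  0.4]
0 18 False 8.3 [-2.29  0.27 -1.89] [-0.6  0.7 -0.9]
0.1 18 False 8.875 [-1.21  0.05 -0.64] [ 0.5 -0.4  0.8]
0.2 18 False 9.45 [-0.04 -0.8  -0.97] [ 0.4 -0.3  0.6]
0.3 18 False 10.025 [ 0.37 -0.76 -0.15] [ 0.4 -0.2  0.5]
```

View pics/b4.png

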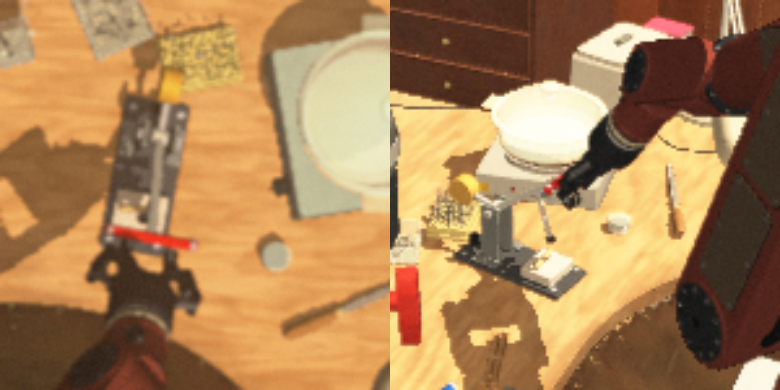

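The arm is rising on both fingertips: the foot is off the rod and the forces are about 1–2 N. I'll continue slowly past the balance point.

```bash
python3 - <<'E'
from h import *
from station import robot as R
yaw=-.3
for q in(.4,.5,.6,.7,.78):
    p,oo=tool(q,55,yaw,20,18); r=R.move_l(p,oo,vel=30,stop_force=12)
    s=R.sense();print(q,r,s["t"],s["contact_force"].round(2),(s["eef_pos"]-p).round(1))
    if r: break
R.pause(1.2)
f=R.grab_frame("top");f2=R.grab_frame("scene")
z=np.hstack([cv2.resize(f["image"][120:270,310:460],None,fx=2.6,fy=2.6),cv2.resize(f2["image"][90:240,270:420],None,fx=2.6,fy=2.6)]);cv2.imwrite("pics/b5.png",z)
E
```

```text
0.4 False 10.8417 [-0.72  0.36  0.39] [ 0.2 -0.1  0.2]
0.5 False 11.5583 [ 0.11 -0.41  0.14] [ 0.1 -0.1  0.2]
0.6 False 12.275 [-0.01  0.37  0.3 ] [ 0.1 -0.   0.1]
0.7 False 12.9917 [0.11 0.19 0.25] [ 0.  0. -0.]
0.78 False 13.5917 [-0.11  0.63 -1.37] [ 0.1  0.1 -0. ]
```

View pics/b5.png

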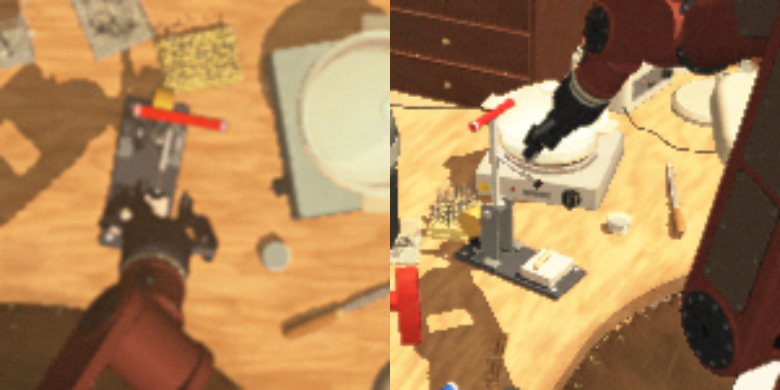

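```bash
python3 - <<'E'
from h import *
from station import robot as R
s=R.sense();m=Ro.from_euler('xyz',s["eef_rot"]).as_matrix();p=s["eef_pos"]
for d in(140,100,70):
    try:
        R.move_l(p-d*m[:,2],vel=80);print("ok",d);break
    except R.MotionError as e: print(d,e)
o=orient(90,-.3).as_euler('xyz')
R.reach([365,-175,330],o)
s=R.sense();print(s["t"],s["eef_pos"],s["contact_force"])
f=R.grab_frame("top");f2=R.grab_frame("scene")
cv2.imwrite("pics/t6.png",f["image"]);cv2.imwrite("pics/s6.png",f2["image"])
z=np.hstack([cv2.resize(f["image"][100:260,180:480],None,fx=2.6,fy=2.6)]);cv2.imwrite("pics/b6t.png",z)
z=np.hstack([cv2.resize(f2["image"][90:300,170:420],None,fx=2.8,fy=2.8)]);cv2.imwrite("pics/b6s.png",z)
E
```

```text
ok 140
17.3917 [ 365.55778607 -174.91124008  329.32504923] [ 0.02173725  0.07479708 -0.76317528]
```

View pics/b6t.png

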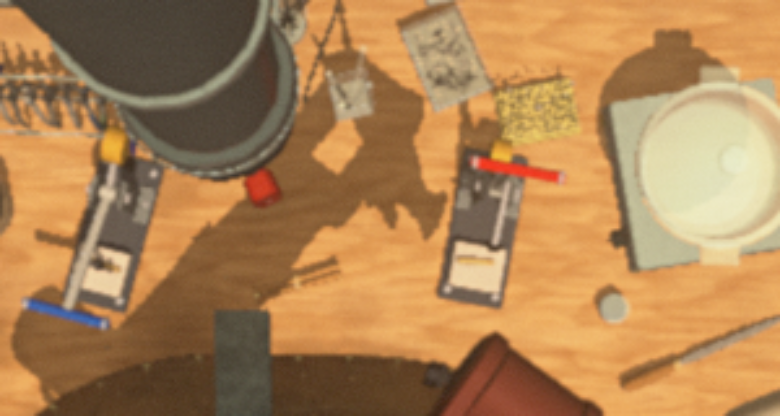

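View pics/b6s.png

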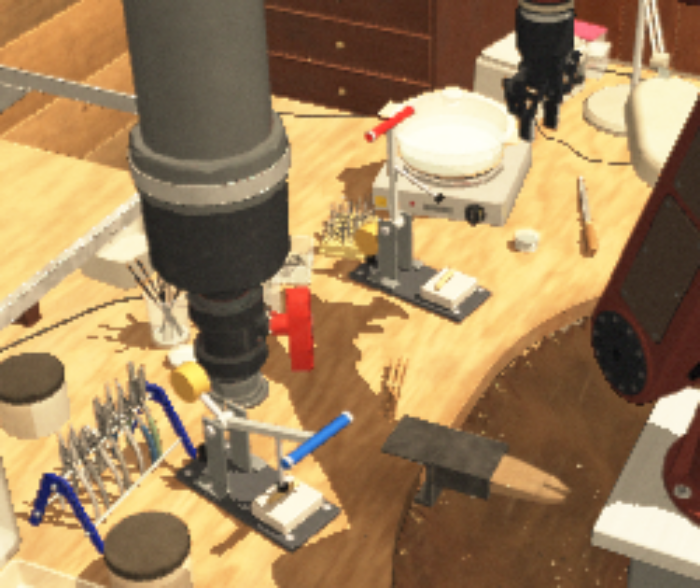

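The red arm stands upright, with its crossbar at about (390,123) in the zoomed scene view, and the rod lies on its pad at about (447,282). The blue arm is down and the hand is clear. Handing in.

```bash
python3 - <<'E'
from h import *
from station import robot as R
f=R.grab_frame("top")["image"].astype(int);g=cv2.imread("pics/t6.png").astype(int)
print(abs(f-g)[100:230,300:420].max(), R.sense()["t"])
R.finish_job()
E
```

```text
40 17.5417
the job is handed in; nothing more can be done
```

The red stand's hold-down arm is up against its stop and stays there by itself, and the job is handed in at 17.5 s.

**How it was done:** I used the half-open fingertips, one on each side of the arm, tilted under the crossbar. They pushed up slowly along its arc at 30–40 mm/s until just past the balance point. The force readings stayed within about 3 N. The arm then swung on to its stop alone, and I drew the hand back along the tool axis.

**Last checks:**
- **Red stand:** the last pictures show the arm upright about 3 s after release, with its rod lying on the solder pad.
- **Blue stand and surroundings:** the blue arm is down, and the pot, file, clamp and jar look undisturbed. I judged these by eye. The blue rod is mostly hidden under its pressing foot, so I could not see it clearly, but the hand never went near it.
- **Repeat picture:** just before hand-in I compared the red stand with a picture taken about 0.1 s earlier. The largest pixel difference was 40 out of 255, which I took to be camera noise. I did not check it further.

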